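# Fill and press home the reference-block rack

### The job

Complete the rack of hardness reference blocks: put each loose block from the felt mat into the empty cell of its own shape, and press it, and any block already in the rack that stands proud, down until all six lie flush with the rack's deck. Leave the blocks that are already flush in their cells, and leave the large blank that fits no cell, the anvil, the bottle and the V-block where they are.

Things in the scene. Friction and masses are not known exactly. Their poses are not given: they have to be found in the camera images.
- nest_1: grey plastic rack cell 80 (x) x 68 (y) x 25 mm high, fixed; origin at centre of underside, deck 25 mm above. Round recess 51 mm across, 2 mm chamfer. Its floor is a lift pad: 5 mm below the deck when up, pushed 10 mm further down to its stop against 6 N of friction, stays where left (no spring). A cell may be empty (pad up), or hold a block, flush or proud.
- nest_2: grey plastic rack cell 80 (x) x 68 (y) x 25 mm high, fixed; origin at centre of underside, deck 25 mm above. Rectangular recess 63 (x) x 43 (y) mm, 2 mm chamfer. Its floor is a lift pad: 5 mm below the deck when up, pushed 10 mm further down to its stop against 6 N of friction, stays where left (no spring). A cell may be empty (pad up), or hold a block, flush or proud.
- nest_3: grey plastic rack cell 80 (x) x 68 (y) x 25 mm high, fixed; origin at centre of underside, deck 25 mm above. Rectangular recess 63 (x) x 43 (y) mm, 2 mm chamfer. Its floor is a lift pad: 5 mm below the deck when up, pushed 10 mm further down to its stop against 6 N of friction, stays where left (no spring). A cell may be empty (pad up), or hold a block, flush or proud.
- nest_4: grey plastic rack cell 80 (x) x 68 (y) x 25 mm high, fixed; origin at centre of underside, deck 25 mm above. Round recess 51 mm across, 2 mm chamfer. Its floor is a lift pad: 5 mm below the deck when up, pushed 10 mm further down to its stop against 6 N of friction, stays where left (no spring). A cell may be empty (pad up), or hold a block, flush or proud.
- nest_5: grey plastic rack cell 80 (x) x 68 (y) x 25 mm high, fixed; origin at centre of underside, deck 25 mm above. Rectangular recess 63 (x) x 43 (y) mm, 2 mm chamfer. Its floor is a lift pad: 5 mm below the deck when up, pushed 10 mm further down to its stop against 6 N of friction, stays where left (no spring). A cell may be empty (pad up), or hold a block, flush or proud.
- nest_6: grey plastic rack cell 80 (x) x 68 (y) x 25 mm high, fixed; origin at centre of underside, deck 25 mm above. Round recess 51 mm across, 2 mm chamfer. Its floor is a lift pad: 5 mm below the deck when up, pushed 10 mm further down to its stop against 6 N of friction, stays where left (no spring). A cell may be empty (pad up), or hold a block, flush or proud.
- block_1: steel hardness reference block, rectangular, 60 (its x) x 40 (its y) x 15 mm high, 0.16 to 0.33 kg; origin at the centre of its underside, z up. At the start it lies either in a rack cell (flush or standing proud) or loose, flat on the felt mat.
- block_2: steel hardness reference block, round, 48 mm across, 15 mm high, 0.16 to 0.33 kg; origin at the centre of its underside, z up. At the start it lies either in a rack cell (flush or standing proud) or loose, flat on the felt mat.
- block_3: steel hardness reference block, round, 48 mm across, 15 mm high, 0.16 to 0.33 kg; origin at the centre of its underside, z up. At the start it lies either in a rack cell (flush or standing proud) or loose, flat on the felt mat.
- block_4: steel hardness reference block, rectangular, 60 (its x) x 40 (its y) x 15 mm high, 0.16 to 0.33 kg; origin at the centre of its underside, z up. At the start it lies either in a rack cell (flush or standing proud) or loose, flat on the felt mat.
- block_5: steel hardness reference block, rectangular, 60 (its x) x 40 (its y) x 15 mm high, 0.16 to 0.33 kg; origin at the centre of its underside, z up. At the start it lies either in a rack cell (flush or standing proud) or loose, flat on the felt mat.
- block_6: steel hardness reference block, round, 48 mm across, 15 mm high, 0.16 to 0.33 kg; origin at the centre of its underside, z up. At the start it lies either in a rack cell (flush or standing proud) or loose, flat on the felt mat.
- rack: aluminium base sheet of the rack, 184 (its x) x 228 (its y) x 5 mm, fixed; origin at the centre of its underside. It carries the six cells in 2 rows (84 mm apart along x) by 3 columns (71 mm apart along y), their decks 30 mm above the bench, axes parallel to the rack's. It may be on the robot's left or right.
- mat: grey felt mat 250 x 250 x 3 mm, fixed on the bench on the other side; origin at the centre of its underside. Loose blocks, the blank and the anvil lie on it.
- blank: bystander: larger rectangular steel blank 70 x 50 x 15 mm on the mat, fits no cell; origin at the centre of its underside.
- anvil: bystander: dark steel spot anvil on the mat, foot 44 mm across and 12 mm thick with a 20 mm stem, 40 mm high in all; origin at the centre of its underside.
- bottle: bystander: closed white plastic bottle, 52 mm across, 130 mm high, standing loose on the bench ahead of the robot, beyond the work; origin at the centre of its underside.
- vblock: bystander: dark steel V-block (grooved block), 44 x 50 x 38 mm, loose on the bench straight ahead, between rack and mat at their far side; origin at the centre of its underside.

How it is judged:
By the outcome, as a careful person would: the job done as asked, in the order asked, and still so for the second after the job is handed in, with the robot touching nothing.
It also fails if it takes over 72 s, if anything falls off the work surface, if the arm or the gripper's body presses on something with over 40 N, if the wrist force passes 120 N, or if a joint passes its speed limit or range.

### The arm

A 6-joint arm with a two-finger parallel gripper is mounted at the origin on the work surface. World frame = base frame: x ahead of the robot, y to its left, z up, the work surface at z = 0. Lengths are in mm, angles in rad, forces in N, time in s.
With the tool pointing down it reaches from about 425 to 950 mm from the base axis. Payload 3.5 kg.
Tool frame: the origin (TCP) lies at the very end of the fingers, on their centre line; the grasp point (between the pads) lies 19 mm behind it; z points along the fingers, y is the line along which they close (so a half turn about z gives the same grasp; the last joint's range is limited). The gripper opens to 85 mm and grips with 20 to 120 N. Pads are 22 mm wide; open, the fingers measure 114 mm over their backs; the gripper's body (76 mm by 85 mm) begins 54 mm behind the grasp point. The pads swing forward as they close: fully open they stand 13 mm farther back than shut.
Start: joints at [-1.472, 0.286, 1.577, -0, 1.279, -0.15], TCP at [166.238, -654.195, 231.325] pointing down, gripper open.
Joint ranges: [-2.77, 2.77], [-0.9, 2.22], [0.21, 2.48], [-1.53, 4.67], [0.24, 2.81], [-2.84, 2.84]. Speed limits (rad/s): [2.79, 2.79, 3.14, 3.14, 3.14, 3.14].

### API

Orientations are given as [roll, pitch, yaw] about the fixed x, y, z axes, in that order (R = Rz(yaw) Ry(pitch) Rx(roll)).
In Python, from bench import monitor, capture, camera_model, workorder gives the robot as it stands. The module is installed in compiled form; this text tells all that it offers.
- The arm moves only by the tool carry_out, never from a script. Its argument "motion" is one flat list of numbers, 4 for each row, row after row: the shift along the tool's x, y, z in cm, then the turn about the tool's z in rad. In form: [x, y, z, roll, x, y, z, roll, ...]. A call has 1 to 12 rows; each row shifts and turns the commanded pose from where the row before left it, along the tool's axes as they then stand; what a row does not reach is not made up. A row lasts 1/8 s, in which the tool goes at most 62.5 mm and 10.7 degrees, less where a joint would pass 70% of its speed; a pose out of reach is approached as far as the arm can. A call with a gripper value outside its range is refused whole. "gripper" is the closure, from -1 (fully open) to 1 (shut), set as the call begins (left out, the last holds). The fingers move at their own pace and stop on an object; the grip force is fixed at half the most. Time passes only in rows, so rows that do not move let the fingers close. It gives the time, the measured TCP pose, the force, the opening and the grip force at its end, in the units of the state.
- monitor.read_state(): the state, without advancing time (a new reading comes with each control period).
- capture(name): name is "side" or "top" or "wrist"; returns (picture, depth): 400x640x3 uint8, red, green, blue; 400x640 float32, mm along the optical axis (not along the pixel's ray), 0 where there is no reading.
- camera_model(name): a dict with "vfov" (degrees; the focal length in pixels is half the picture's height over the tangent of half this angle, whatever the lens; pixels are square), "cx", "cy" (the principal point, pixels), "k1" (the pictures are not rectified: a ray, as slopes to the right and down, at radius r is drawn at 1 + k1 r^2 times it, then the intrinsics apply), "cam_to_world" (4x4, takes a point from camera to world coordinates). Camera axes: x right, y up, looking along -z (the intrinsics and any distortion apply to the point x, -y, -z); pixel columns grow to the right and rows downward; lengths in mm; the calibration is good to about 2 mm. A picture is of the moment at which its call begins: read the wrist's pose just before it. camera_model takes no time and is no camera call; for the wrist camera it gives the pose at the moment of the call.
- workorder.hand_in(): hands the job in; it is judged then, once.
The state is a dict: "clock": time; "joint_positions": joint angles; "qvel": joint speeds; "joint_efforts": joint torques, N m; "position": TCP position; "ee_rot": TCP orientation; "force": force on the tool from outside, world axes, zero at the start; "wrist_torque": the same for the moment, N m; "width": finger opening in mm; "gripper_force": force on a finger pad.
Only numpy, scipy, OpenCV 4.12 (cv2) and the standard library are available. Lean on these libraries where they do the work, as an engineer would, in place of code of your own. Each camera call takes 0.05 s, during which the arm holds its last target. There are 200 camera calls.

## Working session

There is one attempt and no reset: what is moved stays moved. The work goes in short steps, Python scripts to look and compute and a tool call to move; the robot and the scene stay as the last step left them, time stands still between calls to the robot, and variables do not carry over. Pictures are saved under pics/ and viewed, at most 10 in all, crops included, and the job is handed in when it is done.

Besides the shell and the picture viewer there is one more tool, called after "Request:" as name(argument=value, ...) on one line, values as JSON. carry_out: Moves the arm, as the interface text tells. Its arguments: {"type":"object","properties":{"motion":{"type":"array","items":{"type":"number"}},"gripper":{"type":"number"}},"required":["motion"]}

```bash
mkdir -p pics; cat > h.py <<'E'
import numpy as np, cv2
from bench import monitor, capture, camera_model, workorder
def K(m):
    f=200/np.tan(np.radians(m['vfov'])/2); return f
def rays(m,uv):
    uv=np.asarray(uv,float).reshape(-1,2); f=K(m)
    d=(uv-[m['cx'],m['cy']])/f; s=d.copy()
    for _ in range(20):
        r2=(s**2).sum(1,keepdims=True); s=d/(1+m['k1']*r2)
    return np.c_[s[:,0],-s[:,1],-np.ones(len(s))]
def plane(m,uv,z):
    T=np.array(m['cam_to_world']); w=rays(m,uv)@T[:3,:3].T; o=T[:3,3]
    return o+w*((z-o[2])/w[:,2])[:,None]
def cloud(m,depth):
    v,u=np.mgrid[:400,:640]; r=rays(m,np.c_[u.ravel(),v.ravel()])
    T=np.array(m['cam_to_world']); p=(r*depth.reshape(-1,1))@T[:3,:3].T+T[:3,3]
    p[depth.ravel()==0]=np.nan
    return p.reshape(400,640,3)
E
python3 - <<'E'
from h import *
s=monitor.read_state(); print(s)
for n in ['top','wrist']:
    m=camera_model(n); p,d=capture(n); np.savez(f'{n}0.npz',p=p,d=d,m=m)
    cv2.imwrite(f'pics/{n}0.png',p[...,::-1]); print(n,m)
E
```

```text
{'clock': 0.0, 'joint_positions': array([-1.47202071e+00,  2.87212507e-01,  1.57817839e+00,  5.30000380e-07,
        1.27858676e+00, -1.50016148e-01]), 'qvel': array([-2.45377577e-04, -1.19152762e-04, -6.21446646e-05, -1.59735942e-03,
       -6.20611789e-04, -3.91206319e-04]), 'joint_efforts': array([-6.12711283e-04, -4.05987453e+01, -2.92622656e+01, -1.21829107e-04,
        5.82441251e-03, -9.26067543e-07]), 'position': array([ 166.16029003, -653.55362065,  229.91518748]), 'ee_rot': array([-3.13923452e+00, -3.56949180e-04,  2.48791192e-01]), 'force': array([ 0.58179459, -0.71698694, -0.16562875]), 'wrist_torque': array([ 0.02031294,  0.00188985, -0.03142569]), 'gripper_force': 0.0, 'width': 85.35333703886278}
top {'vfov': 53.70023760938311, 'cx': 316.5508825190071, 'cy': 197.7546955484905, 'k1': 0.017102595041309024, 'cam_to_world': array([[ 1.25530309e-03,  9.89915182e-01, -1.41655765e-01,
         4.35611589e+02],
       [-9.99997917e-01,  1.47063144e-03,  1.41540243e-03,
        -8.81249481e+00],
       [ 1.60945178e-03,  1.41653693e-01,  9.89914966e-01,
         9.52080902e+02],
       [ 0.00000000e+00,  0.00000000e+00,  0.00000000e+00,
         1.00000000e+00]])}
wrist {'vfov': 71.01817555841427, 'cx': 320.84214298545334, 'cy': 201.64827526124577, 'k1': 0.0020751771026296445, 'cam_to_world': array([[ 2.47055734e-01,  9.18221633e-01,  3.09568242e-01,
         2.46002480e+02],
       [-9.68999678e-01,  2.34687964e-01,  7.72086985e-02,
        -6.33523908e+02],
       [-1.75724335e-03, -3.19046379e-01,  9.47737474e-01,
         3.72692788e+02],
       [ 0.00000000e+00,  0.00000000e+00,  0.00000000e+00,
         1.00000000e+00]])}
```

View pics/top0.png

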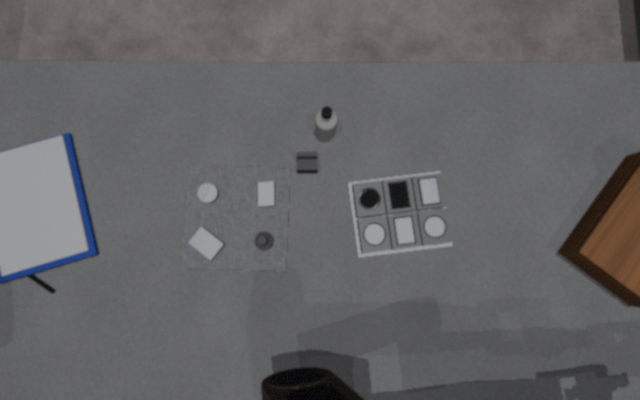

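The top view shows the mat at left: round block (207,193), rectangular block (265,193), blank (205,243) and anvil (264,240). In the rack at right, the empty cells are the round one (370,198) and the rectangular one (400,194).

```bash
python3 - <<'E'
from h import *
z=np.load('top0.npz',allow_pickle=True); p,d,m=z['p'],z['d'],z['m'].item()
P=cloud(m,d)
g=p.astype(int).mean(2)
for name,(u,v) in dict(mat=(236,215),deckL=(386,205)).items(): print(name,P[v-2:v+3,u-2:u+3].reshape(-1,3).mean(0).round(1))
b=((g>135)).astype(np.uint8)
n,l,st,c=cv2.connectedComponentsWithStats(b[150:270,180:460].copy())
for i in range(1,n):
    if st[i,4]<60: continue
    cc=c[i]+[180,150]; u,v=cc.round().astype(int)
    k=cv2.erode((l==i).astype(np.uint8),np.ones((5,5)))>0
    q=P[150:270,180:460][k]; zz=np.nanmedian(q[:,2]) if len(q) else 0
    ct=cv2.findContours((l==i).astype(np.uint8),0,1)[0][0]
    hull=plane(m,ct.reshape(-1,2)+[180,150],zz)[:,:2].astype(np.float32)
    print(cc.round(1),st[i,4],'z',round(float(zz),1),np.nanstd(q[:,2]).round(1) if len(q) else '',plane(m,cc,zz)[0].round(1),cv2.minAreaRect(hull))
E
```

```text
mat [529.1 183.7   3.8]
deckL [ 550.7 -173.5   29.5]
[387.1 221.3] 709 z 0.0  [ 514.8 -180.4    0. ] ((534.5328369140625, -209.3114013671875), (183.3369140625, 226.11285400390625), 7.070769786834717)
[429.3 190.6] 371 z 37.2 1.6 [ 583.8 -274.2   37.2] ((584.0971069335938, -274.1629638671875), (56.54581832885742, 36.39387893676758), 6.984045505523682)
[265.5 193.2] 381 z 18.8 1.7 [579.9 111.8  18.8] ((580.4583740234375, 111.76608276367188), (57.93733596801758, 35.945003509521484), 1.2637993097305298)
[206.9 192.2] 281 z 18.9 1.7 [582.2 251.7  18.9] ((582.6648559570312, 251.3651885986328), (43.777950286865234, 42.83586883544922), 2.1263747215270996)
[434.3 226.3] 290 z 30.9 1.5 [ 500.7 -284.4   30.9] ((501.45330810546875, -283.8198547363281), (41.91598892211914, 42.331241607666016), 0.10902894288301468)
[404.2 230.1] 383 z 31.0 1.5 [ 491.7 -214.2   31. ] ((491.8551025390625, -214.19635009765625), (56.2274055480957, 36.626304626464844), 6.567427635192871)
[374.  233.8] 295 z 30.9 1.8 [ 483.1 -143.8   30.9] ((483.71966552734375, -143.809814453125), (41.87022018432617, 44.13099670410156), 89.05543518066406)
[205.3 242.9] 574 z 18.9 1.6 [461.8 250.5  18.9] ((461.9999084472656, 250.50750732421875), (66.97724151611328, 46.70710372924805), 52.4847526550293)
```

View pics/wrist0.png

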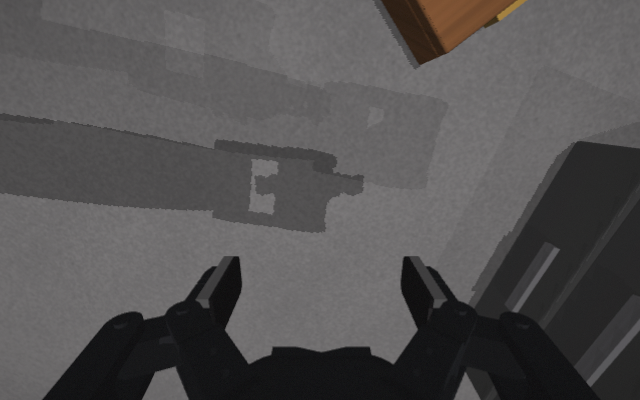

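Request:
carry_out(motion=[0,0,0.5,0.125,4.2,-2.95,0.9,0,4.2,-2.95,0.9,0,4.2,-2.95,0.9,0,4.2,-2.95,0.9,0,4.2,-2.95,0.9,0,4.2,-2.95,0.9,0,4.2,-2.95,0.9,0,4.2,-2.95,0.9,0,4.2,-2.95,0.9,0,4.2,-2.95,0.9,0,4.2,-2.95,0.9,0], gripper=1)

```text
clock: 1.6
position: [585.5, -273.7, 126.5]
ee_rot: [-3.141, 0.001, 0.124]
force: [0.5, -0.8, -0.3]
width: 0.0
gripper_force: 0.0
```

Request:
carry_out(motion=[0,0,0,0,0,0,0,0])

```text
clock: 1.85
position: [584.2, -275.1, 126.8]
ee_rot: [-3.141, 0.001, 0.124]
force: [-0.1, -0.0, 0.0]
width: 0.1
gripper_force: 0.0
```

```bash
python3 - <<'E'
from h import *
n='wrist';s=monitor.read_state(); print(s['position'],s['ee_rot'],s['width'])
m=camera_model(n); p,d=capture(n); np.savez('wrist1.npz',p=p,d=d,m=m,s=s)
cv2.imwrite('pics/wrist1.png',p[...,::-1])
E
```

```text
[ 584.2065277  -275.10019214  126.82174562] [-3.14125086e+00  1.08780702e-03  1.24349661e-01] 0.0944449819786495
```

View pics/wrist1.png

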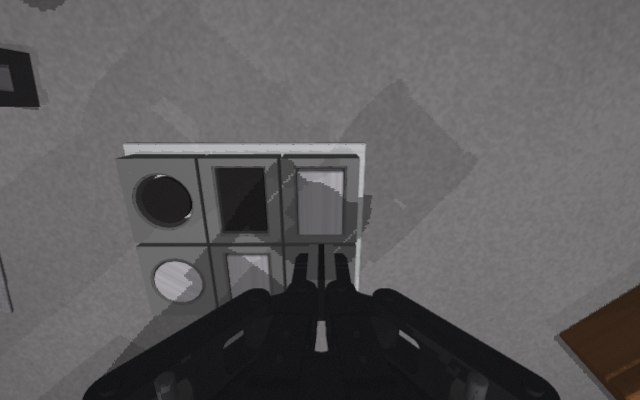

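The wrist view shows the round empty cell at (163,200), the rectangular empty cell at (242,198) and the proud block at (320,202). The shut fingertips are near (321,250).

```bash
python3 - <<'E'
from h import *
z=np.load('wrist1.npz',allow_pickle=True); p,d,m=z['p'],z['d'],z['m'].item()
P=cloud(m,d); g=cv2.cvtColor(p,cv2.COLOR_RGB2GRAY)
print('row200',g[200,125:370:3].tolist()); print('col242',g[150:250:2,242].tolist())
for n,(u,v) in dict(deck=(205,175),round=(163,200),rect=(242,198),proud=(320,205),proud2=(330,180),deckR=(290,225),flush=(178,282),flushrect=(245,268)).items():
    q=P[v-3:v+4,u-3:u+4].reshape(-1,3); print(n,np.nanmedian(q,0).round(1))
f=lambda uv,z:plane(m,uv,z)[:,:2].astype(np.float32)
for n,(u,v),zz in [('round',(163,200),29),('rect',(242,198),29),('proud',(320,202),36)]:
    w=g[145:250,120:365]; 
    k=(w<48) if zz==29 else (w>110)
    _,l,st,c=cv2.connectedComponentsWithStats(k.astype(np.uint8)); i=l[v-145,u-120]
    ct=max(cv2.findContours((l==i).astype(np.uint8),0,1)[0],key=len).reshape(-1,2)+[120,145]
    print(n,i,st[i]+[120,145,0,0,0],cv2.minAreaRect(f(ct,zz)),cv2.minEnclosingCircle(f(ct,zz)))
E
```

```text
row200 [102, 101, 101, 82, 41, 39, 32, 31, 33, 31, 32, 31, 33, 31, 31, 31, 33, 32, 31, 34, 32, 31, 47, 104, 104, 68, 65, 104, 105, 106, 93, 63, 36, 33, 32, 34, 34, 33, 33, 27, 23, 26, 26, 25, 25, 24, 25, 60, 106, 79, 79, 79, 40, 78, 78, 79, 66, 52, 92, 95, 98, 98, 98, 101, 100, 101, 99, 96, 98, 102, 99, 100, 97, 52, 105, 105, 105, 105, 111, 109, 72, 73]
col242 [180, 162, 80, 49, 77, 111, 110, 110, 89, 33, 32, 31, 32, 32, 34, 33, 32, 33, 32, 34, 31, 35, 33, 33, 33, 27, 27, 24, 24, 24, 25, 25, 24, 25, 25, 26, 27, 26, 25, 23, 34, 48, 94, 102, 110, 110, 97, 48, 76, 110]
deck [ 597.3 -171.5   29.9]
round [ 567.7 -131.3   24.9]
rect [ 578.3 -203.1   25. ]
proud [ 584.7 -274.4   36.2]
proud2 [ 608.3 -280.    35.9]
deckR [ 559.3 -249.5   30. ]
flush [ 483.7 -144.1   29.7]
flushrect [ 508.6 -209.7   30.1]
round 59 [ 136  176   56   51 2122] ((568.3817749023438, -133.9496612548828), (48.92045593261719, 47.531585693359375), 89.22469329833984) ((567.9427490234375, -134.13214111328125), 24.803762435913086)
rect 54 [ 215  168   53   65 3011] ((576.8629150390625, -204.22572326660156), (61.019962310791016, 42.425987243652344), 7.160517692565918) ((576.831298828125, -203.97027587890625), 36.6809196472168)
proud 0 [  120   145   245   105 21875] ((577.3366088867188, -201.8856964111328), (90.80936431884766, 226.85789489746094), 7.137447357177734) ((566.4402465820312, -202.1251983642578), 117.5105972290039)
```

Request:
carry_out(motion=[0,0,3.5,0,0,0,3,0,0,0,1.8,0,0,0,0.4,0,0,0,0.3,0,0,0,0.2,0,0,0,0.2,0,0,0,0.2,0,0,0,0,0])

```text
clock: 3.02
position: [585.4, -275.7, 32.0]
ee_rot: [3.14, -0.002, 0.124]
force: [0.2, -0.9, 2.6]
width: 0.1
gripper_force: 1.3
```

Request:
carry_out(motion=[0,0,0.1,0,0,0,0.1,0,0,0,0.1,0,0,0,0,0])

```text
clock: 3.52
position: [585.4, -275.7, 30.0]
ee_rot: [3.14, -0.001, 0.124]
force: [-0.2, -0.5, 7.9]
width: -0.2
gripper_force: 4.1
```

Request:
carry_out(motion=[0,0,0.1,0,0,0,0.1,0,0,0,0.1,0,0,0,0,0])

```text
clock: 4.03
position: [585.6, -275.8, 29.9]
ee_rot: [3.141, -0.0, 0.124]
force: [-6.1, 3.9, 20.5]
width: 0.2
gripper_force: 10.0
```

Request:
carry_out(motion=[0,0,-5,0,0,0,-5,0.1,0.05,-5.5,0,0,0.05,-5.5,0,0,0.05,-5.5,0,0,0.05,-5.5,0,0,0.05,-5.5,0,0,0.05,-5.5,0,0,0.05,-5.5,0,0,0,0,0,0,0,0,0,0], gripper=-1)

```text
clock: 5.4
position: [578.2, 109.7, 124.3]
ee_rot: [3.141, 0.002, 0.024]
force: [-0.3, -0.1, 0.1]
width: 85.7
gripper_force: 0.0
```

```bash
python3 - <<'E'
from h import *
n='wrist';s=monitor.read_state(); print(s['position'],s['ee_rot'],s['width'])
m=camera_model(n); p,d=capture(n); np.savez('wrist2.npz',p=p,d=d,m=m,s=s)
cv2.imwrite('pics/wrist2.png',p[...,::-1])
E
cat > obj.py <<'E'
from h import *
def blobs(m,p,d,z,tol=4):
    P=cloud(m,d); k=(np.abs(P[...,2]-z)<tol)&(P[...,0]>380); 
    k=cv2.morphologyEx(k.astype(np.uint8),cv2.MORPH_OPEN,np.ones((3,3)))
    _,l,st,c=cv2.connectedComponentsWithStats(k)
    for i in range(1,len(st)):
        if 500<st[i,4]<30000:
            ct=max(cv2.findContours((l==i).astype(np.uint8),0,1)[0],key=len).reshape(-1,2)
            w=plane(m,ct,z)[:,:2].astype(np.float32)
            print(c[i].round(),st[i,4],'rect',np.round(np.hstack([np.ravel(a) for a in cv2.minAreaRect(w)]),1),'circ',np.round(np.hstack([np.ravel(a) for a in cv2.minEnclosingCircle(w)]),1))
E
python3 - <<'E'
from obj import *
z=np.load('wrist2.npz',allow_pickle=True); blobs(z['m'].item(),z['p'],z['d'],18)
E
```

```text
[578.15338776 109.71707132 124.34199369] [3.14127452e+00 2.23586331e-03 2.44955904e-02] 85.67062006667113
[435. 115.] 1513 rect [6.57e+02 1.43e+01 2.35e+01 5.21e+01 5.00e-01] circ [657.1  14.4  28. ]
[318. 195.] 2617 rect [581.2 112.5  59.7  39.5   2.6] circ [581.2 112.5  34.9]
[168. 191.] 2047 rect [582.9 251.1  47.6  48.1  83.2] circ [582.9 251.1  24.5]
[171. 288.] 1235 rect [475.2 263.8  33.2  52.2  52.6] circ [475.1 263.8  29.4]
[313. 292.] 728 rect [473.5 115.8  36.3  41.4   1.4] circ [471.6 115.4  21.5]
```

View pics/wrist2.png

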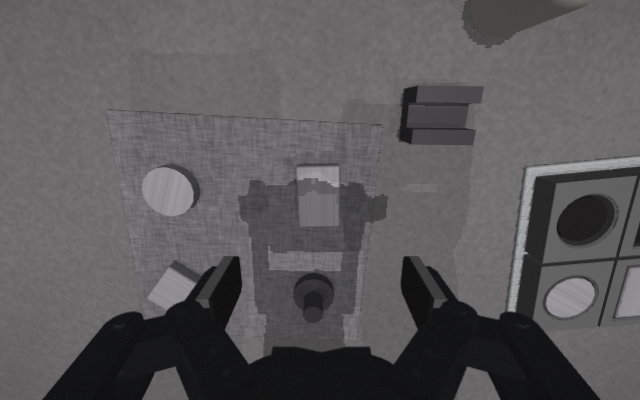

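Block is at (318,195), with the round one at (168,191) and the V-block, anvil and blank well clear. Descending to grasp.

Request:
carry_out(motion=[0.3,-0.28,0,-0.02,0,0,3.5,0,0,0,3.5,0,0,0,2.5,0,0,0,1.5,0,0,0,0,0,0,0,0,0])

```text
clock: 6.32
position: [583.0, 112.5, 16.5]
ee_rot: [3.142, -0.002, 0.043]
force: [-0.4, -0.9, 0.7]
width: 85.5
gripper_force: 0.0
```

Request:
carry_out(motion=[-0.15,0,0.5,0,0,0,0.4,0,0,0,0,0])

```text
clock: 6.7
position: [580.1, 112.7, 6.1]
ee_rot: [-3.142, 0.001, 0.044]
force: [0.1, 0.4, -0.1]
width: 85.7
gripper_force: 0.0
```

Request:
carry_out(motion=[0,0,0,0,0,0,0,0,0,0,0,0,0,0,0,0,0,0,0,0], gripper=1)

```text
clock: 7.32
position: [581.0, 112.7, 6.9]
ee_rot: [-3.142, -0.001, 0.044]
force: [0.1, 0.1, 2.0]
width: 38.4
gripper_force: 61.8
```

Request:
carry_out(motion=[0,0,-3,0,0,0,-4,-0.081,-0.73,5.23,0,0,-0.73,5.23,0,0,-0.73,5.23,0,0,-0.73,5.23,0,0,-0.73,5.23,0,0,-0.73,5.23,0,0,0,0,0,0,0,0,0,0])

```text
clock: 8.57
position: [575.0, -203.5, 75.1]
ee_rot: [-3.14, 0.002, 0.124]
force: [-0.3, 1.2, -1.8]
width: 38.2
gripper_force: 61.4
```

```bash
python3 - <<'E'
from obj import *
s=monitor.read_state(); print(s['position'],s['ee_rot'],s['width'])
m=camera_model('wrist'); p,d=capture('wrist'); np.savez('wrist3.npz',p=p,d=d,m=m,s=s)
cv2.imwrite('pics/wrist3.png',p[...,::-1])
zb=s['position'][2]-7+18
print('held, top z',zb); blobs(m,p,d,zb+1)
E
```

```text
[ 575.0049845  -203.48612004   75.07037215] [-3.13956305e+00  2.04874907e-03  1.24085623e-01] 38.24259036954474
held, top z 86.07037215438586
[320. 262.] 7311 rect [ 576.7 -203.1   59.1   52.     7.2] circ [ 576.5 -203.3   34.8]
```

View pics/wrist3.png

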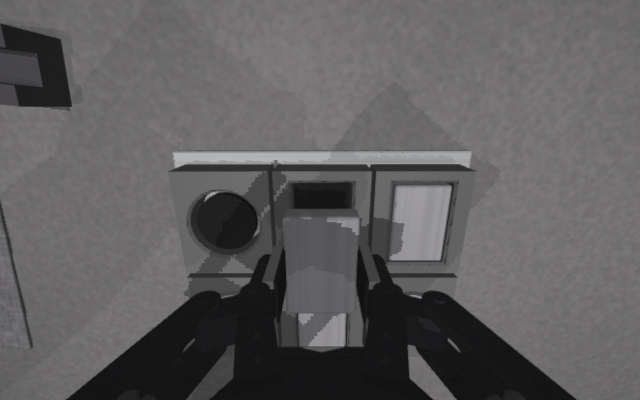

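Held block is centred and square over the rectangular cell, its far edge at (322,215). Lowering.

Request:
carry_out(motion=[0,0.05,2.2,0,0,0,1.2,0,0,0,0.4,0,0,0,0.2,0,0,0,0.2,0,0,0,0,0])

```text
clock: 9.38
position: [576.3, -204.8, 34.7]
ee_rot: [3.141, -0.0, 0.125]
force: [-0.5, 0.5, -3.1]
width: 38.3
gripper_force: 61.4
```

Request:
carry_out(motion=[0,0,0.2,0,0,0,0.2,0,0,0,0.1,0,0,0,0,0])

```text
clock: 9.88
position: [576.0, -204.6, 29.2]
ee_rot: [-3.141, 0.0, 0.125]
force: [-0.4, 0.2, -1.9]
width: 38.2
gripper_force: 61.4
```

Request:
carry_out(motion=[0,0,0,0,0,0,0,0,0,0,0,0,0,0,-3,0,0,0,-3,0,0,0,0,0], gripper=-1)

```text
clock: 10.62
position: [578.2, -205.8, 92.7]
ee_rot: [3.138, -0.006, 0.125]
force: [-0.2, -0.6, -0.3]
width: 85.6
gripper_force: 0.0
```

Request:
carry_out(motion=[0,0,0,0,0,0,0,0,0,0,0,0,0,0,2,0,0,0,2,0], gripper=1)

```text
clock: 11.25
position: [575.5, -204.4, 47.3]
ee_rot: [-3.141, 0.001, 0.125]
force: [-0.5, 0.3, -0.4]
width: 0.0
gripper_force: 0.0
```

```bash
python3 - <<'E'
from h import *
m=camera_model('top'); p,d=capture('top'); s=monitor.read_state(); print(s['position'],s['width'])
m=camera_model('wrist'); p,d=capture('wrist'); P=cloud(m,d)
T=np.array(m['cam_to_world'])
k=(abs(P[...,0]-577)<50)&(abs(P[...,1]+204)<25)&(abs(P[...,2]-38)<6)
q=P[k]; print(len(q), np.linalg.lstsq(np.c_[q[:,:2]-[577,-204],np.ones(len(q))],q[:,2],rcond=None)[0].round(3), q.min(0),q.max(0))
cv2.imwrite('pics/wrist4.png',p[...,::-1])
E
```

```text
[ 573.32710388 -203.25075908   43.82191035] -0.0306980002127505
3862 [-3.1000e-02 -1.0000e-03  3.9792e+01] [ 552.1787738  -227.30939073   32.01631108] [ 614.55427919 -181.19553696   42.01528373]
```

Request:
carry_out(motion=[0.1,0,0.4,0,0,0,0.4,0,0,0,0.2,0,0,0,0.2,0,0,0,0.2,0,0,0,0.2,0,0,0,0.1,0,0,0,0.1,0,0,0,0,0])

```text
clock: 12.48
position: [577.3, -204.7, 31.3]
ee_rot: [3.141, -0.001, 0.125]
force: [0.5, -0.5, 2.6]
width: 0.1
gripper_force: 1.4
```

Request:
carry_out(motion=[0,0,0.1,0,0,0,0.1,0,0,0,0.1,0,0,0,0.1,0,0,0,0.1,0,0,0,0,0])

```text
clock: 13.22
position: [577.6, -204.8, 29.9]
ee_rot: [-3.141, 0.001, 0.125]
force: [-7.2, 4.0, 19.0]
width: -0.1
gripper_force: 9.7
```

Request:
carry_out(motion=[0,0,-4,0,0,0,-4,0,0.78,-5.65,0,0,0.78,-5.65,0,0,0.78,-5.65,0,0,0.78,-5.65,0,0,0.78,-5.65,0,0,0.78,-5.65,0,0,0.78,-5.65,0,0,0.78,-5.65,0,0,0,0,0,0,0,0,0,0], gripper=-1)

```text
clock: 14.72
position: [582.0, 251.5, 105.2]
ee_rot: [3.141, 0.002, 0.126]
force: [0.5, -0.4, 0.0]
width: 85.4
gripper_force: 0.0
```

```bash
python3 - <<'E'
from obj import *
m=camera_model('wrist'); p,d=capture('wrist'); s=monitor.read_state(); print(s['position'],s['ee_rot'],s['width'])
blobs(m,p,d,18)
E
```

```text
[582.25188305 250.87280306 105.37542922] [3.14106208e+00 1.57678033e-03 1.24275281e-01] 85.36855290705684
[609. 155.] 1616 rect [660.4  22.3  42.9  50.   16.3] circ [656.7  20.2  29.7]
[320. 205.] 2219 rect [583.2 252.7  47.   46.3   7.2] circ [583.2 252.1  24.2]
[ 11. 285.] 1013 rect [466.8 530.7  29.3  63.2  77.2] circ [469.7 543.7  31.6]
[306. 315.] 2909 rect [464.5 251.1  70.7  51.5  52.8] circ [464.6 250.6  41.8]
```

Request:
carry_out(motion=[0.05,-0.1,3.5,0,0,0,3,0,0,0,2,0,0,0,0.8,0,0,0,0,0,0,0,0,0])

```text
clock: 15.52
position: [584.2, 252.9, 14.7]
ee_rot: [-3.141, -0.002, 0.125]
force: [0.8, -0.9, 0.6]
width: 85.4
gripper_force: 0.0
```

Request:
carry_out(motion=[-0.08,0.05,0.5,0,0,0,0.3,0,0,0,0,0])

```text
clock: 15.9
position: [582.0, 252.2, 5.0]
ee_rot: [3.142, 0.001, 0.125]
force: [0.6, 0.0, -0.4]
width: 85.7
gripper_force: 0.0
```

Request:
carry_out(motion=[0,0,0,0,0,0,0,0,0,0,0,0,0,0,0,0,0,0,0,0], gripper=1)

```text
clock: 16.52
position: [583.0, 252.3, 6.1]
ee_rot: [-3.141, -0.001, 0.125]
force: [-0.3, -0.2, 4.4]
width: 45.0
gripper_force: 61.9
```

Request:
carry_out(motion=[0,0,-3,0,0,0,-4,0,-0.9,5.45,0,0,-0.9,5.45,0,0,-0.9,5.45,0,0,-0.9,5.45,0,0,-0.9,5.45,0,0,-0.9,5.45,0,0,-0.9,5.45,0,0,0,0,0,0,0,0,0,0])

```text
clock: 17.9
position: [566.3, -133.6, 74.1]
ee_rot: [-3.14, 0.002, 0.124]
force: [0.3, 0.3, -2.3]
width: 45.0
gripper_force: 62.1
```

```bash
python3 - <<'E'
from obj import *
m=camera_model('wrist'); p,d=capture('wrist'); s=monitor.read_state(); print(s['position'],s['ee_rot'],s['width'])
zb=s['position'][2]+12; blobs(m,p,d,zb,3)
P=cloud(m,d); k=abs(P[...,2]-zb)<5; q=P[k&(np.hypot(P[...,0]-568,P[...,1]+134)<18)]
print(len(q),np.median(q,0),np.linalg.lstsq(np.c_[q[:,:2]-[568,-134],np.ones(len(q))],q[:,2],rcond=None)[0].round(3))
cv2.imwrite('pics/wrist5.png',p[...,::-1])
E
```

```text
[ 566.46907242 -132.9888704    74.22758362] [-3.13999386e+00  1.91450528e-03  1.25298306e-01] 45.44477832868441
[320. 266.] 5500 rect [ 567.  -133.4   47.9   47.7   36.4] circ [ 568.5 -130.5   27.5]
3115 [ 568.72825511 -133.90915414   86.08899496] [-2.0000e-03  1.0000e-03  8.6071e+01]
```

View pics/wrist5.png

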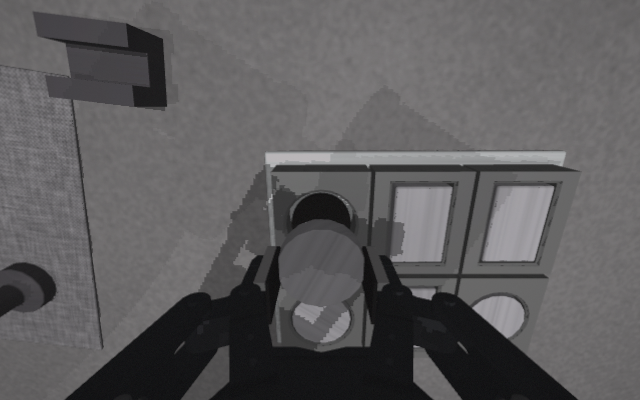

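The round block is held level and centred over the round cell, with its far rim at (321,220). Lowering.

Request:
carry_out(motion=[0,0.03,2.2,0,0,0,1.2,0,0,0,0.4,0,0,0,0.2,0,0,0,0.2,0,0,0,0.2,0,0,0,0,0])

```text
clock: 18.82
position: [567.4, -134.6, 31.4]
ee_rot: [3.142, -0.0, 0.125]
force: [0.7, 0.8, -2.0]
width: 45.1
gripper_force: 62.1
```

Request:
carry_out(motion=[0,-0.05,0.1,0,0,0,0.1,0,0,0,0.1,0,0,0,0,0])

```text
clock: 19.32
position: [567.2, -134.0, 28.2]
ee_rot: [-3.141, 0.0, 0.125]
force: [0.5, -0.0, -1.9]
width: 45.0
gripper_force: 62.1
```

Seated at the pad. Release, rise, shut and press.

Request:
carry_out(motion=[0,0,0,0,0,0,0,0,0,0,0,0,0,0,-3,0,0,0,-3,0,0,0,0,0], gripper=-1)

```text
clock: 20.08
position: [569.5, -134.9, 91.5]
ee_rot: [3.138, -0.006, 0.125]
force: [-0.6, -1.0, 0.0]
width: 85.7
gripper_force: 0.0
```

Request:
carry_out(motion=[0,0,0,0,0,0,0,0,0,0,0,0,0,0,2,0,0,0,2,0,0.05,0,0.3,0,0,0,0.2,0,0,0,0,0], gripper=1)

```text
clock: 21.08
position: [568.2, -134.1, 43.6]
ee_rot: [3.141, -0.001, 0.125]
force: [0.2, 0.3, -0.4]
width: 0.2
gripper_force: 0.0
```

Request:
carry_out(motion=[0,0,0.2,0,0,0,0.2,0,0,0,0.2,0,0,0,0.2,0,0,0,0.2,0,0,0,0.1,0,0,0,0.1,0,0,0,0.1,0,0,0,0.1,0,0,0,0,0])

```text
clock: 22.32
position: [568.2, -134.1, 30.0]
ee_rot: [3.141, -0.0, 0.125]
force: [-0.9, 1.5, 7.2]
width: -0.2
gripper_force: 3.4
```

Request:
carry_out(motion=[0,0,0.1,0,0,0,0.1,0,0,0,0.1,0,0,0,0,0])

```text
clock: 22.82
position: [568.4, -134.2, 29.9]
ee_rot: [-3.141, 0.001, 0.125]
force: [-6.7, 3.5, 20.5]
width: -0.4
gripper_force: 10.4
```

Request:
carry_out(motion=[0,0,-3,0,0,0,-5,0,0,0,-5,0,0,-5,-3,0,0,-5,0,0,0,-5,0,0,0,-5,0,0,0,0,0,0,0,0,0,0])

```text
clock: 23.95
position: [542.5, 64.3, 185.5]
ee_rot: [3.141, 0.001, 0.125]
force: [1.0, 0.9, 0.0]
width: 0.2
gripper_force: 0.0
```

```bash
python3 - <<'E'
from h import *
m=camera_model('top'); p,d=capture('top'); P=cloud(m,d)
for n,(x,y) in dict(r1=(567.5,-134),q1=(576.5,-204),q2=(585,-274.4),r3=(483.4,-144),q3=(492,-214),r4=(501,-284.5)).items():
    k=np.hypot(P[...,0]-x,P[...,1]-y)<16; q=P[k]; A=np.c_[q[:,:2]-[x,y],np.ones(len(q))]
    print(n,len(q),np.linalg.lstsq(A,q[:,2],rcond=None)[0].round(3))
cv2.imwrite('pics/top1.png',cv2.resize(p[130:290,170:470,::-1],None,fx=2.5,fy=2.5))
E
```

```text
r1 143 [ 2.5000e-02 -2.0000e-03  3.0696e+01]
q1 141 [-0.0000e+00  2.4000e-02  3.0767e+01]
q2 141 [-1.000e-02 -2.100e-02  3.073e+01]
r3 151 [-6.0000e-03 -1.3000e-02  3.1098e+01]
q3 147 [ 6.0000e-03 -8.0000e-03  3.0891e+01]
r4 145 [ 5.0000e-03 -2.8000e-02  3.0897e+01]
```

View pics/top1.png

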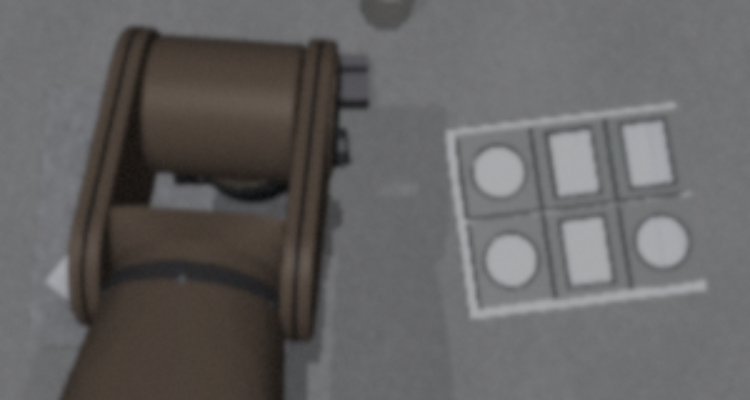

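All six cells are filled, at (498,170), (572,160), (648,150), (510,260), (586,250) and (662,240). Their top heights agree within 0.4 mm, so all lie flush, and the arm is clear.

```bash
python3 -c "
from bench import workorder; print(workorder.hand_in())"
```

```text
the job is handed in; nothing more can be done
None
```

The rack is complete and handed in: both loose blocks are in their cells and pressed down, the proud block is pressed, and all six tops read within 0.4 mm of each other, at about 24 s on the robot's clock.

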